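Wedge the V-rest into the tapered dovetail way

TASK

Set up the checking fixture for measuring tube: take the orange V-rest, set its dovetail foot flat on the fixture's open floor, narrow end first, and slide it into the tapered way between the brass and steel rails until it wedges tight and stays tight by itself when you let go. Push it home firmly but gently, by feel, without ramming it, and leave the blue flat rest and everything else on the bench where it is.

Things in the scene. Friction and masses are not known exactly. Their poses are not given: they have to be found in the camera images.
- way: Checking fixture, screwed to the bench: grey plate 260 x 130 x 10 mm whose top is the way's floor, with two rails 13 mm high on it (tops 23 mm above the bench) that form a dovetail channel. Origin: centre of the plate's underside. +x: the direction in which the rest slides in; +y: towards the brass rail. Rails from x = -40 mm (wide mouth) to +130 mm (narrow, open end).
- apron (a point): Point with a small yellow mark on the open apron, the part of the plate without rails (x = -130 to -40 mm of the way), on the plate's top, 10 mm above the bench, at x = -85 mm: with its origin here the rest's 80 mm foot lies just before the rails. Axes as the way's.
- mouth (a point): Centre of the channel's wide mouth, on the way's floor, 10 mm above the bench; axes as the way's. The rails' inner faces lean inward by 35 degrees (undercut) and converge by 3.5 degrees each; at the mouth the rest has some 7 mm of play on each side.
- narrow_end (a point): Centre of the narrow end, on the floor. The steel rail at -y is a stiffly sprung gib whose seat has been screwed anywhere over a 5 mm span: the rest's origin starts to bind somewhere between 95 and 54 mm before this point (x = +35 to +76 mm of the way), which no listed pose tells. From there the push grows by 3 to 5 N per mm. The rest ends up to 3 mm off the centre line, to -y.
- strip: Fixed brass rail on the way's +y side; origin and axes coincide with the way's. The sliding faces are oiled: the free rest slides at 1 to 2 N. A steady push of 8 to 15 N along the way on the rest, with the rest free to align itself, wedges it tight and it stays so; a push over 20 N overloads the rails. Held stiffly off the centre line, it loads one rail before it is wedged.
- vrest: Orange V-rest, about 0.5 kg, standing loose. Origin: centre of the underside; +x: its narrow end, which goes in first (black stripe on the foot); z up. Aluminium dovetail foot 80 mm long (x), 10 high, 66 wide below at mid-length, tapered like the way; on it, centred, a block 30 (x) by 40 mm (y), from 10 mm up to 44, then the V's prongs up to 64. Flat faces at x = +-15 mm over the whole height.
- vrest_grip (a point): Point in the middle of the orange block, 35 mm above the foot's underside; axes as the rest's.
- flatrest: Blue rest with the same foot but a flat top, 63 mm high; bystander. Origin: centre of the underside.
- flange: Dark steel ring 110 mm across, 14 mm high; bystander. Origin: centre of the underside.
- tape: Roll of tape, 90 mm across, 48 mm high; bystander. Origin: centre of the underside.
- tube: Square aluminium tube offcut 160 x 30 x 30 mm; bystander. Origin: centre of the underside.
- bracket: Steel angle bracket 60 x 40 x 54 mm; bystander. Origin: centre of the underside.
- wrench: Wrench lying on the bench; bystander.
- oil: White oil bottle 50 mm across, 130 mm high; bystander. Origin: centre of the underside.
Mind the look-alikes: they are no part of the job. Leave any purple look-alike of the vrest alone.

How it is judged:
On the way:
1. the V-rest's foot lies flat on the fixture's floor at the mouth, in line with the way, before it is slid home (x of vrest in the frame of way between -0.11 and 0.02 m and y of vrest in the frame of way between -0.012 and 0.012 m and z of vrest in the frame of way between 0.007 and 0.013 m and angle between the x axis of vrest and the x axis of way, either way round below 0.2 rad), for 0.1 s.
At the end, for the whole second after the job is handed in: The V-rest stands in the way, flat on its floor (within 3 mm), in line with it (3 degrees), its origin between 30 and 110 mm along the way, at rest, released, and wedged so tight that it still presses on the brass rail with more than 10 N (contact force between vrest and strip above 10 N and x of vrest in the frame of way between 0.03 and 0.11 m and y of vrest in the frame of way between -0.006 and 0.006 m and z of vrest in the frame of way between 0.007 and 0.013 m and angle between the x axis of vrest and the x axis of way, either way round below 0.05 rad and angle between vrest's own z axis and vertical below 0.06 rad and linear speed of vrest below 0.01 m/s); the robot touches nothing.
It fails at once if the rest is rammed: it presses on the brass rail with more than 45 N (contact force between vrest and strip above 45 N).
It fails at once if the blue flat rest is moved by more than 20 mm (distance of flatrest from where it was at the start of the episode above 0.02 m).
It fails at once if another thing on the bench is moved by more than 20 mm (distance of any of flange, tape, tube, bracket, wrench, oil from where it was at the start of the episode above 0.02 m).
It also fails if it takes over 58 s, if anything falls off the work surface, if the arm or the gripper's body presses on something with over 40 N, if the wrist force passes 120 N, or if a joint passes its speed limit or range.

ROBOT

A 6-joint arm with a two-finger parallel gripper is mounted at the origin on the work surface. World frame = base frame: x ahead of the robot, y to its left, z up, the work surface at z = 0. Lengths are in m, angles in rad, forces in N, time in s.
With the tool pointing down it reaches from about 0.35 to 0.85 m from the base axis. Payload 8.1 kg.
Tool frame: the origin (TCP) lies at the centre of the arm's flange, where the gripper is bolted on; the fingertips stand 186 mm ahead of it and the grasp point (between the pads) lies 167 mm ahead of it; z points along the fingers, y is the line along which they close (so a half turn about z gives the same grasp; the last joint's range is limited). The gripper opens to 93 mm and grips with 3 to 60 N. Pads are 15 mm wide; open, the fingers measure 128 mm over their backs; the gripper's body (75 mm by 188 mm) begins 65 mm behind the grasp point.
Start: joints at [1.055, 0.13, 1.488, -0, 1.523, -0.085], TCP at [0.251, 0.545, 0.405] pointing down, gripper open.
Joint ranges: [-2.96, 2.96], [-0.89, 2.26], [0.02, 2.5], [-1.34, 4.48], [0, 2.73], [-2.66, 2.66]. Speed limits (rad/s): [2.39, 2.39, 2.79, 3.14, 3.14, 3.14].

INTERFACE

Orientations are given as a rotation vector (axis times angle).
In Python, from plant import read_state, read_camera, camera_params, robot gives the robot as it stands.
- The arm moves only by the tool carry_out, never from a script. Its argument "targets" is a list of rows, each an object of numbers: "hand": the opening in per cent of the stroke, from 0 (shut) to 100 (fully open); "x", "y", "z": the shift along the tool's x, y, z in m; "ax", "ay", "az": the turn, a rotation vector about the tool's x, y, z in rad. In form: [{"hand": .., "x": .., "y": .., "z": .., "ax": .., "ay": .., "az": ..}, ...]. A call has 1 to 8 rows; each row is the pose to reach, as a shift and turn from the pose commanded when the call began, along the tool's axes at that moment; what a row does not reach only later rows make up. A row lasts 1/8 s, in which the tool goes at most 62.5 mm and 10.7 degrees, less where a joint would pass 70% of its speed; a pose out of reach is approached as far as the arm can. A call with a gripper value outside its range is refused whole. The fingers move at their own pace and stop on an object; "newtons" is the grip in N (left out, the last holds). Time passes only in rows, so rows that repeat a pose let the fingers close. It gives the time, the measured TCP pose, the force, the opening and the grip force at its end, in the units of the state.
- read_state(): the state, without advancing time (a new reading comes with each control period).
- read_camera(name): name is "scene" or "top" or "wrist"; returns (picture, depth): 384x512x3 uint8, blue, green, red; 384x512 float32, m along the optical axis (not along the pixel's ray), 0 where there is no reading.
- camera_params(name): a dict with "fx", "fy", "cx", "cy" (pixels), "position" and "rotation" of the camera in the world. Camera axes: x right, y up, looking along -z (the intrinsics and any distortion apply to the point x, -y, -z); pixel columns grow to the right and rows downward; lengths in m; the calibration is good to about 2 mm. A picture is of the moment at which its call begins: read the wrist's pose just before it. camera_params takes no time and is no camera call; for the wrist camera it gives the pose at the moment of the call.
- robot.close_job(): hands the job in; it is judged then, once.
The state is a dict: "t": time; "q": joint angles; "dq": joint speeds; "joint_torque": joint torques, N m; "tool_pos": TCP position; "orientation": TCP orientation; "force": force on the tool from outside, world axes, zero at the start; "wrist_torque": the same for the moment, N m; "opening": finger opening in m; "gripper_force": force on a finger pad.
Only numpy, scipy, OpenCV 4.12 (cv2) and the standard library are available. Lean on these libraries where they do the work, as an engineer would, in place of code of your own. Each camera call takes 0.05 s, during which the arm holds its last target. There are 200 camera calls.

## Working session

There is one attempt and no reset: what is moved stays moved. The work goes in short steps, Python scripts to look and compute and a tool call to move; the robot and the scene stay as the last step left them, time stands still between calls to the robot, and variables do not carry over. Pictures are saved under pics/ and viewed, at most 10 in all, crops included, and the job is handed in when it is done.

Besides the shell and the picture viewer there is one more tool, called after ">>>" by a JSON object that holds its "op" and its "data". carry_out: Moves the arm, as the interface text tells. Its arguments: {"type":"object","properties":{"targets":{"type":"array","items":{"type":"object","properties":{"hand":{"type":"number"},"x":{"type":"number"},"y":{"type":"number"},"z":{"type":"number"},"ax":{"type":"number"},"ay":{"type":"number"},"az":{"type":"number"}}}},"newtons":{"type":"number"}},"required":["targets"]}

```bash
ls; mkdir -p pics; cat > h.py <<'E'
import numpy as np, cv2, json
from scipy.spatial.transform import Rotation as R
from plant import read_state, read_camera, camera_params, robot
def par(n):
    p=camera_params(n); Rm=np.array(p["rotation"],float)
    if Rm.shape!=(3,3): Rm=R.from_rotvec(Rm).as_matrix() if Rm.size==3 else None
    return p,Rm,np.array(p["position"])
def cast(P,uv,z):
    p,Rm,c=P; uv=np.atleast_2d(np.array(uv,float))
    d=np.c_[(uv[:,0]-p["cx"])/p["fx"],-(uv[:,1]-p["cy"])/p["fy"],-np.ones(len(uv))]@Rm.T
    return c+d*((z-c[2])/d[:,2])[:,None]
def cloud(P,dep):
    p,Rm,c=P; v,u=np.mgrid[:dep.shape[0],:dep.shape[1]]
    X=np.stack([(u-p["cx"])/p["fx"]*dep,-(v-p["cy"])/p["fy"]*dep,-dep],-1)
    return X@Rm.T+c
E
python3 - <<'E'
from h import *
for n in("top","scene"):
    P=par(n); print(P[0]); im,d=read_camera(n); cv2.imwrite(f"pics/{n}0.png",im); np.savez(f"{n}0.npz",im=im,d=d)
    print((d>0).mean())
print(read_state())
E
```

```text
pics
{'fx': 414.7187140654799, 'fy': 414.7187140654799, 'cx': 252.96539674400935, 'cy': 196.1365670229197, 'position': array([ 0.398188  , -0.00602583,  1.17241715]), 'rotation': array([ 0.09310311, -0.11730519, -1.56852973])}
0.9962666829427084
{'fx': 430.51993284104026, 'fy': 430.51993284104026, 'cx': 252.61435045697382, 'cy': 192.14024875571383, 'position': array([ 1.25354149, -0.74309246,  0.95970107]), 'rotation': array([0.7928318 , 0.3160884 , 0.67851899])}
0.9956919352213541
{'t': 0.1, 'q': array([ 1.05458035e+00,  1.31057738e-01,  1.48920616e+00, -1.02732417e-06,
        1.52295978e+00, -8.53841161e-02]), 'dq': array([ 0.00088676, -0.00112098, -0.00222315,  0.00107002, -0.00016867,
       -0.00062863]), 'joint_torque': array([ 1.31978708e-03, -5.61337996e+01, -4.93100095e+01,  7.71098142e-02,
        2.89694272e-02, -2.20357867e-05]), 'tool_pos': array([0.25044292, 0.54500051, 0.4037891 ]), 'orientation': array([-6.71423891e-01, -3.06851078e+00,  2.44707401e-03]), 'force': array([-0.46177496, -0.12820788, -0.34043842]), 'wrist_torque': array([ 0.01032063, -0.01701782, -0.00302741]), 'gripper_force': 0.0, 'opening': 0.09298953586566683}
```

View pics/top0.png

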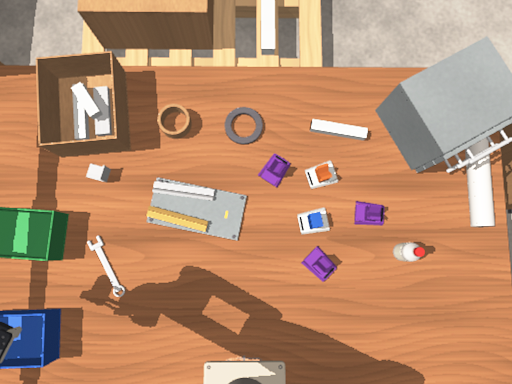

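View pics/scene0.png

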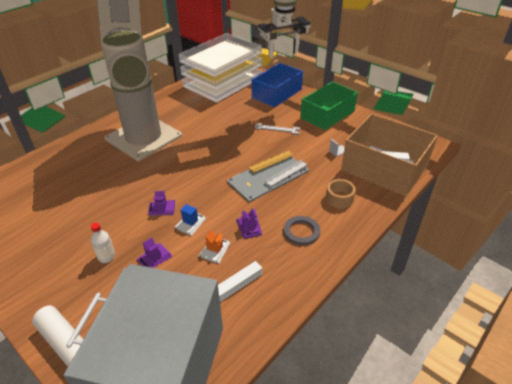

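Top view: the fixture is at (197,208), with the brass rail below it and the apron with its yellow mark at (227,214). The orange rest is at (321,174), the blue one at (314,221), and there are three purple look-alikes. The scene view matches. Next I zoom in and measure.

```bash
python3 - <<'E'
from h import *
P=par("top"); D=np.load("top0.npz"); im,d=D["im"],D["d"]
a=cv2.resize(im[140:250,140:260],None,fx=5,fy=5,interpolation=2)
b=cv2.resize(im[150:200,295:345],None,fx=5,fy=5,interpolation=2)
c=np.zeros((550,860,3),np.uint8); c[:,:600]=a; c[:250,605:855]=b; cv2.imwrite("pics/crop.png",c)
X=cloud(P,d); h=cv2.cvtColor(im,cv2.COLOR_BGR2HSV)
print("bench z",np.median(X[220:250,230:290,2]))
def sh(name,m,k=1):
    n,l,s,ct=cv2.connectedComponentsWithStats(m.astype(np.uint8))
    for i in np.argsort(-s[1:,4])[:k]+1:
        q=l==i; pts=np.argwhere(q)[:,::-1].astype(np.float32)
        print(name,s[i],cv2.minAreaRect(pts),"z pct",np.percentile(X[q][:,2],[5,50,95]).round(3),"med",np.median(X[q],0).round(4))
roi=np.zeros(d.shape,bool); roi[150:275,140:440]=1
H,S,V=h[...,0],h[...,1],h[...,2]
o=np.zeros_like(roi);o[155:195,300:345]=1
w=np.zeros_like(roi);w[175:245,140:255]=1
sh("orange",o&(S>200)&(H<20)&(V>200),1)
for nm,m in(("foot",o&(S<60)&(V>120)),("black",o&(V<60))): sh(nm,m,2)
sh("grey",w&(S<80)&(X[...,2]>.004),3); sh("yellow",w&(H>18)&(H<35)&(S>120),3)
E
```

```text
bench z 0.0007251286567463433
orange [327 165   1   2   2] ((327.0, 165.5), (1.0, 0.0), -90.0) z pct [0.059 0.061 0.063] med [ 0.6328 -0.2262  0.061 ]
foot [305 161  33  28 368] ((320.8500061035156, 175.04998779296875), (22.76839828491211, 28.776723861694336), 71.56504821777344) z pct [0.001 0.009 0.014] med [ 0.6097 -0.2089  0.0094]
foot [318 165   1   1   1] ((318.0, 165.0), (0.0, 0.0), 0.0) z pct [0.003 0.003 0.003] med [ 0.6465 -0.2118  0.0027]
black [311 181   1   2   2] ((311.0, 181.5), (1.0, 0.0), -90.0) z pct [0.008 0.009 0.011] med [ 0.5971 -0.1895  0.0094]
black [310 178   1   2   2] ((310.0, 178.5), (1.0, 0.0), -90.0) z pct [0.012 0.012 0.012] med [ 0.6054 -0.1865  0.0117]
grey [ 147  178   99   63 3536] ((195.92193603515625, 208.3013458251953), (93.89483642578125, 46.57432556152344), 11.659292221069336) z pct [0.007 0.011 0.025] med [0.5296 0.1189 0.0111]
yellow [147 206  60  25 492] ((176.76243591308594, 218.1790313720703), (60.68744659423828, 10.279816627502441), 15.124006271362305) z pct [0.019 0.023 0.028] med [0.4892 0.188  0.0235]
yellow [225 211   3   7  12] ((225.9038543701172, 213.98077392578125), (1.3728129863739014, 6.275716304779053), 11.309932708740234) z pct [0.007 0.012 0.014] med [0.5025 0.0518 0.0124]
yellow [189 217   3   3   5] ((190.10000610351562, 218.20001220703125), (1.3416407108306885, 2.683281421661377), 63.43495178222656) z pct [0.024 0.025 0.029] med [0.4913 0.1505 0.0246]
```

View pics/crop.png

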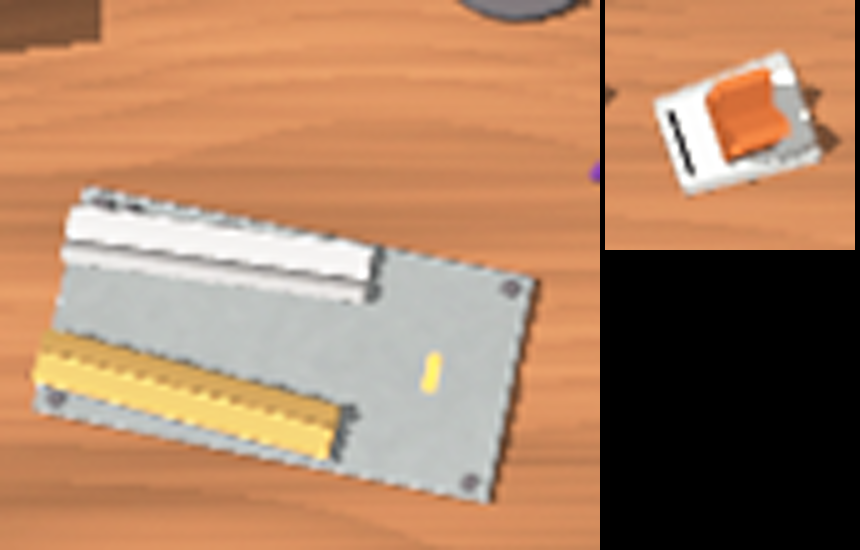

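```bash
python3 - <<'E'
from h import *
P=par("top")
f=lambda q,o:(np.array(q,float)+.5)/5-.5+np.array(o)
c=cast(P,f([(88,188),(538,280),(490,500),(35,412)],(140,140)),.010)[:,:2]
print(c.round(4),c.mean(0),[np.linalg.norm(c[i]-c[i-1]).round(4) for i in range(4)])
x=c[0]+c[3]-c[1]-c[2]; print("way yaw",np.degrees(np.arctan2(x[1],x[0])))
m=cast(P,[226,214],.01); print("mark",m)
r=cast(P,f([(52,102),(177,53),(215,160),(85,193)],(295,150)),.003)[:,:2]
print(r.round(4),r.mean(0),[np.linalg.norm(r[i]-r[i-1]).round(4) for i in range(4)])
x=r[0]+r[3]-r[1]-r[2]; print("rest yaw",np.degrees(np.arctan2(x[1],x[0])))
W=par("wrist"); s=read_state(); T=R.from_rotvec(s["orientation"]).as_matrix()
print("cam in tool",T.T@(W[2]-s["tool_pos"]), "\n",T.T@W[1],"\n tool\n",T.round(3))
E
```

```text
[[ 0.6089  0.2475]
 [ 0.5564 -0.0078]
 [ 0.4326  0.0189]
 [ 0.4817  0.2732]] [0.51988182 0.13297008] [np.float64(0.1297), np.float64(0.2606), np.float64(0.1267), np.float64(0.259)]
way yaw 78.71994215892977
mark [[0.50416215 0.05176304 0.01      ]]
[[ 0.6317 -0.1739]
 [ 0.6607 -0.2468]
 [ 0.598  -0.267 ]
 [ 0.5788 -0.1919]] [ 0.61731759 -0.21990882] [np.float64(0.0559), np.float64(0.0784), np.float64(0.0658), np.float64(0.0776)]
rest yaw 108.02168382733817
cam in tool [0.06954188 0.0009499  0.01955607] 
 [[-4.52468992e-04  9.68318028e-01  2.49719827e-01]
 [ 9.99999615e-01  6.25874946e-04 -6.14997930e-04]
 [-7.51806966e-04  2.49719452e-01 -9.68317938e-01]] 
 tool
 [[-0.909  0.418 -0.001]
 [ 0.418  0.909 -0.001]
 [ 0.    -0.002 -1.   ]]
```

>>> {"op": "carry_out", "data": {"targets": [{"hand": 100,"x": -0.04,"y": -0.035,"z": 0,"az": -0.09},{"hand": 100,"x": -0.085,"y": -0.07,"z": 0,"az": -0.18},{"hand": 100,"x": -0.13,"y": -0.105,"z": 0,"az": -0.28},{"hand": 100,"x": -0.175,"y": -0.145,"z": 0,"az": -0.37},{"hand": 100,"x": -0.22,"y": -0.18,"z": 0,"az": -0.46},{"hand": 100,"x": -0.265,"y": -0.22,"z": 0,"az": -0.56},{"hand": 100,"x": -0.305,"y": -0.25,"z": 0,"az": -0.65},{"hand": 100,"x": -0.34,"y": -0.28,"z": 0,"az": -0.745}]}}

```text
schema error: expected keys hand, x, y, z, ax, ay, az
```

```bash
cat >> h.py <<'E'
def goto(x,y,z,yaw):
    "tool-frame shift/turn from now to TCP x,y,z with tool y at yaw (deg), pointing down"
    s=read_state(); T=R.from_rotvec(s["orientation"]).as_matrix(); a=np.radians(yaw)
    ty=np.array([np.cos(a),np.sin(a),0]); tz=np.array([0,0,-1.]); G=np.c_[np.cross(ty,tz),ty,tz]
    print("t",round(s["t"],2),"tcp",s["tool_pos"].round(4),"yaw",np.degrees(np.arctan2(T[1,1],T[0,1])).round(2),"q6",s["q"][5].round(2),"F",s["force"].round(2),"open",round(s["opening"],4))
    print("shift",(T.T@(np.array([x,y,z])-s["tool_pos"])).round(4),"turn",R.from_matrix(T.T@G).as_rotvec().round(4))
E
python3 -c "
from h import *
goto(.617,-.22,.33,108)"
```

```text
t 0.1 tcp [0.2504 0.545  0.4038] yaw 65.32 q6 -0.09 F [-0.46 -0.13 -0.34] open 0.093
shift [-0.6526 -0.5419  0.0746] turn [-1.50e-03 -7.00e-04 -7.45e-01]
```

>>> {"op": "carry_out", "data": {"targets": [{"hand": 100,"x": -0.04,"y": -0.035,"z": 0,"ax": 0,"ay": 0,"az": -0.09},{"hand": 100,"x": -0.085,"y": -0.07,"z": 0,"ax": 0,"ay": 0,"az": -0.18},{"hand": 100,"x": -0.13,"y": -0.105,"z": 0,"ax": 0,"ay": 0,"az": -0.28},{"hand": 100,"x": -0.175,"y": -0.145,"z": 0,"ax": 0,"ay": 0,"az": -0.37},{"hand": 100,"x": -0.22,"y": -0.18,"z": 0,"ax": 0,"ay": 0,"az": -0.46},{"hand": 100,"x": -0.265,"y": -0.22,"z": 0,"ax": 0,"ay": 0,"az": -0.56},{"hand": 100,"x": -0.305,"y": -0.25,"z": 0,"ax": 0,"ay": 0,"az": -0.65},{"hand": 100,"x": -0.34,"y": -0.28,"z": 0,"ax": 0,"ay": 0,"az": -0.745}]}}

```text
t: 1.1
tool_pos: [0.443, 0.147, 0.4045]
orientation: [0.495, -3.102, 0.0]
force: [1.6, 0.0, -0.9]
opening: 0.0929
gripper_force: 0.0
```

```bash
python3 -c "
from h import *
goto(.617,-.22,.33,108)"
```

```text
t 1.1 tcp [0.443  0.147  0.4045] yaw 108.14 q6 -1.68 F [ 1.59  0.03 -0.9 ] open 0.0929
shift [-0.0511 -0.4029  0.0745] turn [-0.     -0.0001  0.0025]
```

>>> {"op": "carry_out", "data": {"targets": [{"hand": 100,"x": -0.007,"y": -0.055,"z": 0.01,"ax": 0,"ay": 0,"az": 0},{"hand": 100,"x": -0.014,"y": -0.115,"z": 0.02,"ax": 0,"ay": 0,"az": 0},{"hand": 100,"x": -0.022,"y": -0.175,"z": 0.03,"ax": 0,"ay": 0,"az": 0},{"hand": 100,"x": -0.03,"y": -0.235,"z": 0.045,"ax": 0,"ay": 0,"az": 0},{"hand": 100,"x": -0.037,"y": -0.29,"z": 0.055,"ax": 0,"ay": 0,"az": 0},{"hand": 100,"x": -0.044,"y": -0.345,"z": 0.065,"ax": 0,"ay": 0,"az": 0},{"hand": 100,"x": -0.051,"y": -0.403,"z": 0.0745,"ax": 0,"ay": 0,"az": 0},{"hand": 100,"x": -0.051,"y": -0.403,"z": 0.0745,"ax": 0,"ay": 0,"az": 0}]}}

```text
t: 2.1
tool_pos: [0.6154, -0.2223, 0.3266]
orientation: [0.485, -3.1, -0.003]
force: [-0.9, 1.2, 0.1]
opening: 0.093
gripper_force: 0.0
```

```bash
python3 - <<'E'
from h import *
goto(.617,-.22,.33,108)
P=par("wrist"); im,d=read_camera("wrist"); np.savez("w1.npz",im=im,d=d); cv2.imwrite("pics/w1.png",im)
X=cloud(P,d); h=cv2.cvtColor(im,cv2.COLOR_BGR2HSV)
m=(h[...,0]<20)&(h[...,1]>170)&(h[...,2]>80)&(X[...,2]>.02)&(np.hypot(X[...,0]-.617,X[...,1]+.22)<.06)
q=X[m]; print(m.sum(),q.mean(0),np.percentile(q,[1,99],0))
top=q[q[:,2]>.058]; print(len(top),cv2.minAreaRect((top[:,:2]*1000).astype(np.float32)))
print(cv2.minAreaRect((q[:,:2]*1000).astype(np.float32)))
E
```

```text
t 2.1 tcp [ 0.6154 -0.2223  0.3266] yaw 107.78 q6 -2.31 F [-0.92  1.17  0.15] open 0.093
shift [-0.0022  0.0017 -0.0034] turn [ 0.0024 -0.0039 -0.0039]
2392 [ 0.60975013 -0.2194145   0.10212054] [[ 0.56877437 -0.27624914  0.02420574]
 [ 0.63820694 -0.18305572  0.25494521]]
1507 ((610.2825317382812, -222.54647827148438), (59.17858123779297, 98.20661163330078), 17.955263137817383)
((610.2825317382812, -222.54647827148438), (59.17858123779297, 98.20661163330078), 17.955263137817383)
```

View pics/w1.png

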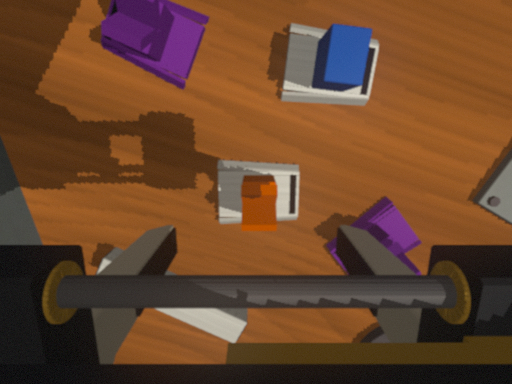

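The wrist view shows the rest square to the image. Its foot spans (219..299, 160..224), the orange block is at (259,204), and the stripe is on the right, so tool +y is the rest's +x. I'll refine the pose from the masks.

```bash
python3 - <<'E'
from h import *
P=par("wrist"); D=np.load("w1.npz"); im,d=D["im"],D["d"]; X=cloud(P,d); h=cv2.cvtColor(im,cv2.COLOR_BGR2HSV)
u=np.zeros(d.shape,bool); u[150:236,205:315]=1
m=u&(h[...,0]<20)&(h[...,1]>170)&(X[...,2]>.025)&(X[...,2]<.075)
a=np.radians(107.8); ex=np.array([np.cos(a),np.sin(a)]); ey=np.array([-ex[1],ex[0]])
def rep(n,q):
    for e,k in((ex,"ex"),(ey,"ey")):
        s=q[:,:2]@e; lo,hi=np.percentile(s,[1,99]); print(n,k,lo.round(4),hi.round(4),"mid",((lo+hi)/2).round(4),"len",(hi-lo).round(4))
q=X[m]; print(m.sum(),np.percentile(q[:,2],[1,50,99])); rep("orange",q)
for z in(.06,.064):
    pass
f=u&(h[...,1]<70)&(h[...,2]>90)&(X[...,2]>.0)&(X[...,2]<.02)
print(np.percentile(X[f][:,2],[5,50,95])); rep("foot",X[f])
for dd in(0,):
    pts=(X[f][:,:2]*1000).astype(np.float32); print(cv2.minAreaRect(pts), cv2.minAreaRect((q[:,:2]*1000).astype(np.float32)))
print("tcp along",np.dot(read_state()["tool_pos"][:2],ex),np.dot(read_state()["tool_pos"][:2],ey))
print("bench z near",np.median(X[100:140,400:480,2]))
E
```

```text
1769 [0.0287785  0.059425   0.06572179]
orange ex -0.4078 -0.3798 mid -0.3938 len 0.028
orange ey -0.5429 -0.5033 mid -0.5231 len 0.0396
[0.00589838 0.01127528 0.01271961]
foot ex -0.4333 -0.3544 mid -0.3938 len 0.0789
foot ey -0.5525 -0.4918 mid -0.5222 len 0.0608
((618.7816162109375, -215.47486877441406), (65.83393859863281, 81.54918670654297), 17.319141387939453) ((618.4345092773438, -214.7483673095703), (40.168174743652344, 29.572254180908203), 17.58331298828125)
tcp along -0.3978571595974892 -0.5184824302158912
bench z near 0.0017839127345976313
```

```bash
python3 -c "
from h import *
goto(.6181,-.2151,.203,107.4)"
```

```text
t 2.15 tcp [ 0.6153 -0.2203  0.3278] yaw 107.85 q6 -2.3 F [ 0.14  1.21 -0.91] open 0.0931
shift [-0.0046  0.0038  0.1248] turn [ 0.0026 -0.0028  0.0079]
```

>>> {"op": "carry_out", "data": {"targets": [{"hand": 100,"x": -0.0045,"y": 0.004,"z": 0.02,"ax": 0,"ay": 0,"az": 0.008},{"hand": 100,"x": -0.0045,"y": 0.004,"z": 0.05,"ax": 0,"ay": 0,"az": 0.008},{"hand": 100,"x": -0.0045,"y": 0.004,"z": 0.08,"ax": 0,"ay": 0,"az": 0.008},{"hand": 100,"x": -0.0045,"y": 0.004,"z": 0.1,"ax": 0,"ay": 0,"az": 0.008},{"hand": 100,"x": -0.0045,"y": 0.004,"z": 0.1,"ax": 0,"ay": 0,"az": 0.008},{"hand": 100,"x": -0.0045,"y": 0.004,"z": 0.1,"ax": 0,"ay": 0,"az": 0.008}]}}

```text
t: 2.9
tool_pos: [0.6192, -0.2133, 0.2315]
orientation: [-0.48, 3.103, -0.001]
force: [0.7, -0.4, 0.7]
opening: 0.0931
gripper_force: 0.0
```

```bash
python3 -c "
from h import *
goto(.6181,-.2151,.203,107.4)"
```

```text
t 2.9 tcp [ 0.6192 -0.2133  0.2315] yaw 107.57 q6 -2.29 F [ 0.67 -0.41  0.68] open 0.0931
shift [ 0.0016 -0.0014  0.0285] turn [-0.0012  0.0014  0.0029]
```

>>> {"op": "carry_out", "data": {"targets": [{"hand": 100,"x": 0.0015,"y": -0.0015,"z": 0.014,"ax": 0,"ay": 0,"az": 0.003},{"hand": 100,"x": 0.0015,"y": -0.0015,"z": 0.028,"ax": 0,"ay": 0,"az": 0.003},{"hand": 100,"x": 0.0015,"y": -0.0015,"z": 0.028,"ax": 0,"ay": 0,"az": 0.003},{"hand": 25,"x": 0.0015,"y": -0.0015,"z": 0.028,"ax": 0,"ay": 0,"az": 0.003},{"hand": 20,"x": 0.0015,"y": -0.0015,"z": 0.028,"ax": 0,"ay": 0,"az": 0.003},{"hand": 20,"x": 0.0015,"y": -0.0015,"z": 0.028,"ax": 0,"ay": 0,"az": 0.003},{"hand": 20,"x": 0.0015,"y": -0.0015,"z": 0.028,"ax": 0,"ay": 0,"az": 0.003},{"hand": 20,"x": 0.0015,"y": -0.0015,"z": 0.028,"ax": 0,"ay": 0,"az": 0.003}], "newtons": 30}}

```text
t: 3.9
tool_pos: [0.6177, -0.2154, 0.2024]
orientation: [-0.474, 3.105, -0.0]
force: [-0.0, 0.3, 1.3]
opening: 0.0477
gripper_force: 0.0
```

```bash
python3 -c "
from h import *
goto(.6181,-.2151,.203,107.4)"
```

```text
t 3.9 tcp [ 0.6177 -0.2154  0.2024] yaw 107.37 q6 -2.29 F [-0.01  0.26  1.27] open 0.0477
shift [-0.0005  0.0002 -0.0006] turn [-0.0001  0.0002 -0.0005]
```

>>> {"op": "carry_out", "data": {"targets": [{"hand": 20,"x": 0,"y": 0,"z": 0,"ax": 0,"ay": 0,"az": 0},{"hand": 20,"x": 0,"y": 0,"z": 0,"ax": 0,"ay": 0,"az": 0},{"hand": 20,"x": 0,"y": 0,"z": 0,"ax": 0,"ay": 0,"az": 0},{"hand": 20,"x": 0,"y": 0,"z": 0,"ax": 0,"ay": 0,"az": 0},{"hand": 20,"x": 0,"y": 0,"z": 0,"ax": 0,"ay": 0,"az": 0}]}}

```text
t: 4.53
tool_pos: [0.6177, -0.2155, 0.2022]
orientation: [-0.474, 3.106, -0.0]
force: [0.2, -1.9, -0.0]
opening: 0.0299
gripper_force: 30.0
```

>>> {"op": "carry_out", "data": {"targets": [{"hand": 20,"x": 0,"y": 0,"z": -0.015,"ax": 0,"ay": 0,"az": 0},{"hand": 20,"x": 0,"y": 0,"z": -0.04,"ax": 0,"ay": 0,"az": 0},{"hand": 20,"x": 0,"y": 0,"z": -0.07,"ax": 0,"ay": 0,"az": 0},{"hand": 20,"x": 0,"y": 0,"z": -0.1,"ax": 0,"ay": 0,"az": 0},{"hand": 20,"x": 0,"y": 0,"z": -0.1,"ax": 0,"ay": 0,"az": 0}]}}

```text
t: 5.15
tool_pos: [0.6186, -0.2156, 0.3059]
orientation: [-0.474, 3.101, -0.004]
force: [0.1, 0.5, -5.1]
opening: 0.0303
gripper_force: 30.0
```

```bash
python3 -c "
from h import *
goto(.5033,.0496,.302,78.7)"
```

```text
t 5.15 tcp [ 0.6186 -0.2156  0.3059] yaw 107.38 q6 -2.29 F [ 0.12  0.45 -5.12] open 0.0303
shift [0.0308 0.2876 0.0027] turn [-0.0024  0.0052  0.5006]
```

>>> {"op": "carry_out", "data": {"targets": [{"hand": 20,"x": 0.003,"y": 0.03,"z": 0,"ax": 0,"ay": 0,"az": 0.05},{"hand": 20,"x": 0.008,"y": 0.08,"z": 0,"ax": 0,"ay": 0,"az": 0.14},{"hand": 20,"x": 0.014,"y": 0.13,"z": 0,"ax": 0,"ay": 0,"az": 0.23},{"hand": 20,"x": 0.02,"y": 0.18,"z": 0,"ax": 0,"ay": 0,"az": 0.32},{"hand": 20,"x": 0.025,"y": 0.23,"z": 0,"ax": 0,"ay": 0,"az": 0.41},{"hand": 20,"x": 0.029,"y": 0.27,"z": 0,"ax": 0,"ay": 0,"az": 0.47},{"hand": 20,"x": 0.031,"y": 0.288,"z": 0.003,"ax": 0,"ay": 0,"az": 0.5},{"hand": 20,"x": 0.031,"y": 0.288,"z": 0.003,"ax": 0,"ay": 0,"az": 0.5}]}}

```text
t: 6.15
tool_pos: [0.5008, 0.0514, 0.2973]
orientation: [-0.305, -3.124, 0.0]
force: [-0.4, -0.1, -6.2]
opening: 0.0297
gripper_force: 30.0
```

```bash
python3 - <<'E'
from h import *
read_camera("wrist")  # settle 50 ms
read_camera("wrist")
goto(.5033,.0496,.302,78.7)
P=par("wrist"); im,d=read_camera("wrist"); np.savez("w2.npz",im=im,d=d,Rm=P[1],c=P[2]); cv2.imwrite("pics/w2.png",im)
E
```

```text
t 6.25 tcp [0.5018 0.05   0.2983] yaw 78.78 q6 -1.38 F [-0.55  0.22 -5.29] open 0.0299
shift [-0.0016 -0.0001 -0.0037] turn [-0.0006 -0.0014  0.0015]
```

View pics/w2.png

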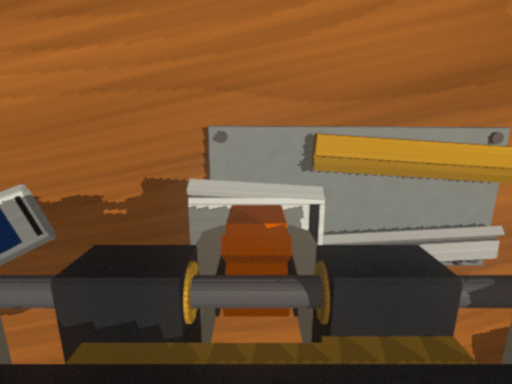

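The wrist view shows the plate's robot-side edge at row ~127, with corners at (208,127) and (508,128). The brass rail's mouth end is at (315,135-170), and the rest is held level and square to the way. I'll check the way's pose from the plate edge lines.

```bash
python3 - <<'E'
from h import *
D=np.load("w2.npz"); p=camera_params("wrist"); P=(p,D["Rm"],D["c"]); im=D["im"]; h=cv2.cvtColor(im,cv2.COLOR_BGR2HSV)
g=(h[...,1]<90)|((h[...,0]>18)&(h[...,0]<35)&(h[...,2]>100))
# top edge: first non-wood row per column ; left edge: first non-wood col per row
te=[(c,100+np.argmax(g[100:180,c])) for c in range(230,500,3)]
le=[(180+np.argmax(g[r,180:300]),r) for r in range(134,176,2)]
def line(pts):
    q=cast(P,np.array(pts)-[0,.5] if 0 else pts,.010)[:,:2].astype(np.float32)
    vx,vy,x,y=cv2.fitLine(q,cv2.DIST_HUBER,0,.001,.001).ravel(); 
    n=np.array([-vy,vx]); print("ang",np.degrees(np.arctan2(vy,vx)).round(2),"resid",np.abs((q-[x,y])@n).mean().round(4)); return np.array([vx,vy]),np.array([x,y])
t,tp=line(te); l,lp=line(le)
if t[1]<0:t=-t
k=np.linalg.solve(np.c_[t,-l],lp-tp); c=tp+k[0]*t; n=np.array([-t[1],t[0]]) # n = +y way
print("corner",c,"yaw",np.degrees(np.arctan2(t[1],t[0])),"origin",c+.13*t-.065*n,"apron",c+.045*t-.065*n)
X=cloud(P,D["d"]); b=(h[...,0]>18)&(h[...,0]<35)&(h[...,1]>150)&(h[...,2]>150); b[240:]=0
print("brass top z",np.percentile(X[b][:,2],[20,50,80]),"plate z",np.median(X[190:220,380:440,2]),"brass mouth x",np.percentile((X[b][:,:2]-c)@t,1)-.13)
E
```

```text
ang 78.47 resid 0.0002
ang -11.57 resid 0.0002
corner [0.43245512 0.02246456] yaw 78.47223 origin [0.52212346 0.13685241] apron [0.50513685 0.05356704]
brass top z [0.02290771 0.02367851 0.02450334] plate z 0.010642810980152823 brass mouth x -0.038429163389581064
```

```bash
python3 -c "
from h import *
goto(.5045,.0525,.216,78.5)"
```

```text
t 6.3 tcp [0.5021 0.0497 0.2986] yaw 78.74 q6 -1.38 F [-0.23 -0.45 -5.42] open 0.0299
shift [-0.0019  0.0033  0.0826] turn [-0.0005 -0.0008  0.0042]
```

>>> {"op": "carry_out", "data": {"targets": [{"hand": 20,"x": -0.002,"y": 0.003,"z": 0.02,"ax": 0,"ay": 0,"az": 0.004},{"hand": 20,"x": -0.002,"y": 0.003,"z": 0.045,"ax": 0,"ay": 0,"az": 0.004},{"hand": 20,"x": -0.002,"y": 0.003,"z": 0.065,"ax": 0,"ay": 0,"az": 0.004},{"hand": 20,"x": -0.002,"y": 0.003,"z": 0.075,"ax": 0,"ay": 0,"az": 0.004},{"hand": 20,"x": -0.002,"y": 0.003,"z": 0.075,"ax": 0,"ay": 0,"az": 0.004},{"hand": 20,"x": -0.002,"y": 0.003,"z": 0.075,"ax": 0,"ay": 0,"az": 0.004}]}}

```text
t: 7.05
tool_pos: [0.5052, 0.0525, 0.2252]
orientation: [0.315, 3.124, 0.0]
force: [-0.8, 0.3, -4.0]
opening: 0.03
gripper_force: 30.0
```

```bash
python3 -c "
from h import *
goto(.5045,.0525,.213,78.5)"
```

```text
t 7.05 tcp [0.5052 0.0525 0.2252] yaw 78.48 q6 -1.37 F [-0.8   0.29 -4.04] open 0.03
shift [ 0.0007 -0.0002  0.0122] turn [ 0.0003  0.0014 -0.0004]
```

>>> {"op": "carry_out", "data": {"targets": [{"hand": 20,"x": 0,"y": 0,"z": 0.005,"ax": 0,"ay": 0,"az": 0},{"hand": 20,"x": 0,"y": 0,"z": 0.01,"ax": 0,"ay": 0,"az": 0},{"hand": 20,"x": 0,"y": 0,"z": 0.012,"ax": 0,"ay": 0,"az": 0},{"hand": 20,"x": 0,"y": 0,"z": 0.0125,"ax": 0,"ay": 0,"az": 0},{"hand": 20,"x": 0,"y": 0,"z": 0.0125,"ax": 0,"ay": 0,"az": 0},{"hand": 20,"x": 0,"y": 0,"z": 0.0125,"ax": 0,"ay": 0,"az": 0}]}}

```text
t: 7.8
tool_pos: [0.505, 0.0528, 0.2122]
orientation: [0.315, 3.125, 0.0]
force: [-0.9, 0.9, 1.7]
opening: 0.03
gripper_force: 30.0
```

>>> {"op": "carry_out", "data": {"targets": [{"hand": 36,"x": 0,"y": 0,"z": 0,"ax": 0,"ay": 0,"az": 0},{"hand": 38,"x": 0,"y": 0,"z": -0.001,"ax": 0,"ay": 0,"az": 0},{"hand": 38,"x": 0,"y": 0,"z": -0.002,"ax": 0,"ay": 0,"az": 0},{"hand": 38,"x": 0,"y": 0,"z": -0.002,"ax": 0,"ay": 0,"az": 0}]}}

```text
t: 8.3
tool_pos: [0.5047, 0.0528, 0.2139]
orientation: [0.315, 3.125, 0.0]
force: [-1.4, 0.0, -0.2]
opening: 0.0356
gripper_force: 0.0
```

```bash
python3 - <<'E'
from h import *
goto(.5221-.0,.1349,.2135,78.5)
P=par("wrist"); im,d=read_camera("wrist"); cv2.imwrite("pics/w3.png",im)
E
```

```text
t 8.3 tcp [0.5047 0.0528 0.2139] yaw 78.49 q6 -1.37 F [-1.35  0.03 -0.21] open 0.0356
shift [-0.0006  0.084   0.0004] turn [ 0.0001  0.0003 -0.0001]
```

View pics/w3.png

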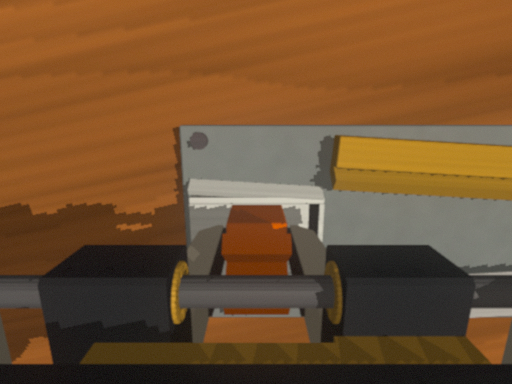

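The rest lies flat on the apron, just before the rails and square to the way, and the fingers straddle the block loosely. Now I slide it in, watching the force.

>>> {"op": "carry_out", "data": {"targets": [{"hand": 38,"x": 0,"y": 0.003,"z": 0,"ax": 0,"ay": 0,"az": 0},{"hand": 38,"x": 0,"y": 0.008,"z": 0,"ax": 0,"ay": 0,"az": 0},{"hand": 38,"x": 0,"y": 0.016,"z": 0,"ax": 0,"ay": 0,"az": 0},{"hand": 38,"x": 0,"y": 0.024,"z": 0,"ax": 0,"ay": 0,"az": 0},{"hand": 38,"x": 0,"y": 0.032,"z": 0,"ax": 0,"ay": 0,"az": 0},{"hand": 38,"x": 0,"y": 0.04,"z": 0,"ax": 0,"ay": 0,"az": 0},{"hand": 38,"x": 0,"y": 0.048,"z": 0,"ax": 0,"ay": 0,"az": 0},{"hand": 38,"x": 0,"y": 0.054,"z": 0,"ax": 0,"ay": 0,"az": 0}]}}

```text
t: 9.35
tool_pos: [0.5155, 0.1062, 0.2137]
orientation: [-0.314, -3.126, 0.0]
force: [-0.2, -1.2, -0.1]
opening: 0.0347
gripper_force: 0.5
```

>>> {"op": "carry_out", "data": {"targets": [{"hand": 38,"x": 0,"y": 0.007,"z": 0,"ax": 0,"ay": 0,"az": 0},{"hand": 38,"x": 0,"y": 0.014,"z": 0,"ax": 0,"ay": 0,"az": 0},{"hand": 38,"x": 0,"y": 0.021,"z": 0,"ax": 0,"ay": 0,"az": 0},{"hand": 38,"x": 0,"y": 0.028,"z": 0,"ax": 0,"ay": 0,"az": 0},{"hand": 38,"x": 0,"y": 0.034,"z": 0,"ax": 0,"ay": 0,"az": 0},{"hand": 38,"x": 0,"y": 0.04,"z": 0,"ax": 0,"ay": 0,"az": 0},{"hand": 38,"x": 0,"y": 0.045,"z": 0,"ax": 0,"ay": 0,"az": 0},{"hand": 38,"x": 0,"y": 0.05,"z": 0,"ax": 0,"ay": 0,"az": 0}]}}

```text
t: 10.35
tool_pos: [0.5254, 0.1549, 0.2137]
orientation: [-0.315, -3.126, 0.0]
force: [0.3, -1.0, 0.3]
opening: 0.0351
gripper_force: 0.5
```

```bash
cat >> h.py <<'E'
def st():
    s=read_state(); a=np.radians(78.5); ex=np.array([np.cos(a),np.sin(a)]); n=np.array([-ex[1],ex[0]]); v=s["tool_pos"][:2]-[.5215,.1358]
    print("t",round(s["t"],2),"x",(v@ex).round(4),"y",(v@n).round(4),"z",s["tool_pos"][2].round(4),"Fx",(s["force"][:2]@ex).round(2),"Fy",(s["force"][:2]@n).round(2),"Fz",s["force"][2].round(2),"open",round(s["opening"],4),"grip",round(s["gripper_force"],2))
E
python3 -c "
from h import *
st()"
```

```text
t 10.35 x 0.0195 y -0.0 z 0.2137 Fx -0.88 Fy -0.47 Fz 0.28 open 0.0351 grip 0.51
```

>>> {"op": "carry_out", "data": {"targets": [{"hand": 38,"x": 0,"y": 0.003,"z": 0,"ax": 0,"ay": 0,"az": 0},{"hand": 38,"x": 0,"y": 0.006,"z": 0,"ax": 0,"ay": 0,"az": 0},{"hand": 38,"x": 0,"y": 0.009,"z": 0,"ax": 0,"ay": 0,"az": 0},{"hand": 38,"x": 0,"y": 0.012,"z": 0,"ax": 0,"ay": 0,"az": 0},{"hand": 38,"x": 0,"y": 0.014,"z": 0,"ax": 0,"ay": 0,"az": 0}]}}

```text
t: 10.98
tool_pos: [0.5282, 0.1686, 0.2138]
orientation: [-0.315, -3.126, -0.0]
force: [-0.9, -0.7, 0.5]
opening: 0.0353
gripper_force: 0.5
```

>>> {"op": "carry_out", "data": {"targets": [{"hand": 38,"x": 0,"y": 0.001,"z": 0,"ax": 0,"ay": 0,"az": 0},{"hand": 38,"x": 0,"y": 0.002,"z": 0,"ax": 0,"ay": 0,"az": 0},{"hand": 38,"x": 0,"y": 0.003,"z": 0,"ax": 0,"ay": 0,"az": 0}]}}

```text
t: 11.35
tool_pos: [0.5288, 0.1713, 0.2137]
orientation: [-0.315, -3.126, 0.0]
force: [-0.2, -1.2, 0.3]
opening: 0.0356
gripper_force: 0.5
```

>>> {"op": "carry_out", "data": {"targets": [{"hand": 38,"x": 0,"y": 0.001,"z": 0,"ax": 0,"ay": 0,"az": 0},{"hand": 38,"x": 0,"y": 0.002,"z": 0,"ax": 0,"ay": 0,"az": 0},{"hand": 38,"x": 0,"y": 0.003,"z": 0,"ax": 0,"ay": 0,"az": 0}]}}

```text
t: 11.72
tool_pos: [0.5294, 0.1743, 0.2138]
orientation: [0.315, 3.126, 0.0]
force: [-0.3, -1.5, -1.1]
opening: 0.0352
gripper_force: 0.6
```

>>> {"op": "carry_out", "data": {"targets": [{"hand": 38,"x": 0,"y": 0.001,"z": 0,"ax": 0,"ay": 0,"az": 0},{"hand": 38,"x": 0,"y": 0.002,"z": 0,"ax": 0,"ay": 0,"az": 0},{"hand": 38,"x": 0,"y": 0.003,"z": 0,"ax": 0,"ay": 0,"az": 0}]}}

```text
t: 12.1
tool_pos: [0.53, 0.1773, 0.2138]
orientation: [0.315, 3.126, -0.0]
force: [0.7, -1.3, -0.1]
opening: 0.0355
gripper_force: 0.7
```

>>> {"op": "carry_out", "data": {"targets": [{"hand": 38,"x": 0,"y": 0.001,"z": 0,"ax": 0,"ay": 0,"az": 0},{"hand": 38,"x": 0,"y": 0.002,"z": 0,"ax": 0,"ay": 0,"az": 0},{"hand": 38,"x": 0,"y": 0.003,"z": 0,"ax": 0,"ay": 0,"az": 0}]}}

```text
t: 12.48
tool_pos: [0.5307, 0.1802, 0.2138]
orientation: [0.315, 3.126, -0.0]
force: [1.2, -2.5, -1.0]
opening: 0.0354
gripper_force: 1.1
```

>>> {"op": "carry_out", "data": {"targets": [{"hand": 38,"x": 0,"y": 0.001,"z": 0,"ax": 0,"ay": 0,"az": 0},{"hand": 38,"x": 0,"y": 0.002,"z": 0,"ax": 0,"ay": 0,"az": 0},{"hand": 38,"x": 0,"y": 0.002,"z": 0,"ax": 0,"ay": 0,"az": 0}]}}

```text
t: 12.85
tool_pos: [0.531, 0.1816, 0.2137]
orientation: [-0.315, -3.126, 0.002]
force: [0.6, -6.2, 1.7]
opening: 0.0356
gripper_force: 3.0
```

>>> {"op": "carry_out", "data": {"targets": [{"hand": 38,"x": 0,"y": 0.0005,"z": 0,"ax": 0,"ay": 0,"az": 0},{"hand": 38,"x": 0,"y": 0.001,"z": 0,"ax": 0,"ay": 0,"az": 0},{"hand": 38,"x": 0,"y": 0.001,"z": 0,"ax": 0,"ay": 0,"az": 0}]}}

```text
t: 13.22
tool_pos: [0.5312, 0.1822, 0.2137]
orientation: [-0.315, -3.125, 0.003]
force: [-0.3, -9.9, 2.4]
opening: 0.0351
gripper_force: 4.4
```

>>> {"op": "carry_out", "data": {"targets": [{"hand": 38,"x": 0,"y": 0.0005,"z": 0,"ax": 0,"ay": 0,"az": 0},{"hand": 38,"x": 0,"y": 0.001,"z": 0,"ax": 0,"ay": 0,"az": 0},{"hand": 38,"x": 0,"y": 0.001,"z": 0,"ax": 0,"ay": 0,"az": 0},{"hand": 38,"x": 0,"y": 0.001,"z": 0,"ax": 0,"ay": 0,"az": 0}]}}

```text
t: 13.72
tool_pos: [0.5313, 0.1828, 0.2137]
orientation: [-0.315, -3.125, 0.004]
force: [-1.8, -10.7, 2.8]
opening: 0.0357
gripper_force: 5.5
```

>>> {"op": "carry_out", "data": {"targets": [{"hand": 38,"x": 0,"y": 0.0004,"z": 0,"ax": 0,"ay": 0,"az": 0},{"hand": 38,"x": 0,"y": 0.0007,"z": 0,"ax": 0,"ay": 0,"az": 0},{"hand": 38,"x": 0,"y": 0.0007,"z": 0,"ax": 0,"ay": 0,"az": 0},{"hand": 38,"x": 0,"y": 0.0007,"z": 0,"ax": 0,"ay": 0,"az": 0},{"hand": 38,"x": 0,"y": 0.0007,"z": 0,"ax": 0,"ay": 0,"az": 0}]}}

```text
t: 14.35
tool_pos: [0.5315, 0.1832, 0.2137]
orientation: [-0.316, -3.125, 0.005]
force: [-2.0, -12.6, 3.5]
opening: 0.0359
gripper_force: 6.4
```

```bash
python3 -c "
from h import *
st()"
```

```text
t 14.35 x 0.0484 y -0.0003 z 0.2137 Fx -12.79 Fy -0.6 Fz 3.46 open 0.0359 grip 6.37
```

About 13 N steady, so it is wedged. Next I back off, open and lift clear.

>>> {"op": "carry_out", "data": {"targets": [{"hand": 38,"x": 0,"y": -0.0015,"z": 0,"ax": 0,"ay": 0,"az": 0},{"hand": 38,"x": 0,"y": -0.003,"z": 0,"ax": 0,"ay": 0,"az": 0},{"hand": 45,"x": 0,"y": -0.004,"z": 0,"ax": 0,"ay": 0,"az": 0},{"hand": 60,"x": 0,"y": -0.004,"z": 0,"ax": 0,"ay": 0,"az": 0},{"hand": 70,"x": 0,"y": -0.004,"z": 0,"ax": 0,"ay": 0,"az": 0},{"hand": 70,"x": 0,"y": -0.004,"z": 0,"ax": 0,"ay": 0,"az": 0}]}}

```text
t: 15.1
tool_pos: [0.5307, 0.1809, 0.2137]
orientation: [-0.315, -3.126, -0.0]
force: [-0.2, -0.2, 0.6]
opening: 0.0638
gripper_force: 0.0
```

>>> {"op": "carry_out", "data": {"targets": [{"hand": 70,"x": 0,"y": 0,"z": -0.005,"ax": 0,"ay": 0,"az": 0},{"hand": 70,"x": 0,"y": 0,"z": -0.02,"ax": 0,"ay": 0,"az": 0},{"hand": 70,"x": 0,"y": 0,"z": -0.05,"ax": 0,"ay": 0,"az": 0},{"hand": 70,"x": 0,"y": 0,"z": -0.09,"ax": 0,"ay": 0,"az": 0},{"hand": 70,"x": 0,"y": 0,"z": -0.12,"ax": 0,"ay": 0,"az": 0},{"hand": 70,"x": 0,"y": 0,"z": -0.12,"ax": 0,"ay": 0,"az": 0}]}}

```text
t: 15.85
tool_pos: [0.5319, 0.1811, 0.3383]
orientation: [0.314, 3.119, 0.004]
force: [0.5, -0.2, -0.4]
opening: 0.0652
gripper_force: 0.0
```

```bash
python3 - <<'E'
from h import *
st()
P=par("wrist"); im,d=read_camera("wrist"); cv2.imwrite("pics/w4.png",im)
X=cloud(P,d); h=cv2.cvtColor(im,cv2.COLOR_BGR2HSV)
v=X[...,:2]-[.5215,.1358]; a=np.radians(78.5); ex=np.array([np.cos(a),np.sin(a)]); n=np.array([-ex[1],ex[0]]); x=v@ex; y=v@n
m=(h[...,0]<20)&(h[...,1]>170)&(X[...,2]>.03)&(X[...,2]<.085)&(abs(x-.045)<.05)&(abs(y)<.035)
print(m.sum(),"x",np.percentile(x[m],[1,99]),"y",np.percentile(y[m],[1,99]),"z",np.percentile(X[m][:,2],[1,99]),cv2.minAreaRect((X[m][:,:2]*1000).astype(np.float32)))
E
```

```text
t 15.85 x 0.0465 y -0.0011 z 0.3383 Fx -0.14 Fy -0.5 Fz -0.38 open 0.0652 grip 0.0
1764 x [0.03196434 0.05998412] y [-0.01975875  0.01937658] z [0.03435664 0.07451847] ((530.9823608398438, 180.802490234375), (28.757904052734375, 39.72809600830078), 78.73429107666016)
```

View pics/w4.png

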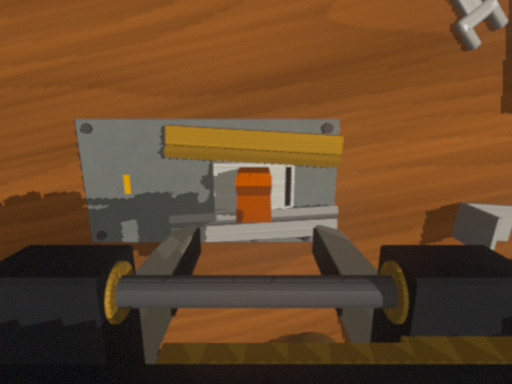

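The wrist view shows the rest seated between the rails at (254,190). It is in line with the way, at x≈46 mm and y≈0, and it stayed put after release with the hand clear.

```bash
python3 -c "
from plant import robot
print(robot.close_job())"
```

```text
the job is handed in; nothing more can be done
None
```

The V-rest is wedged in the tapered way at about 46 mm with a steady 13 N push, released and clear of the robot, nothing else was touched, and the job is handed in; the final force on the brass rail couldn't be measured from here.

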